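# Knock the finished boss out of its weld nest

### The arm

A 7-joint arm with a two-finger parallel gripper is mounted at the origin on the work surface. World frame = base frame: x ahead of the robot, y to its left, z up, the work surface at z = 0. Lengths are in mm, angles in degrees, forces in N, time in s.
With the tool pointing down it reaches from about 400 to 925 mm from the base axis. Payload 5.6 kg.
Tool frame: the origin (TCP) lies where the fingers leave the gripper's body, on its centre line; the fingertips stand 73 mm ahead of it and the grasp point (between the pads) lies 54 mm ahead of it; z points along the fingers, y is the direction in which the jaws open and shut (so a half turn about z gives the same grasp; the last joint's range is limited). The gripper opens to 85 mm and grips with 20 to 120 N. Pads are 22 mm wide; open, the fingers measure 114 mm over their backs; the gripper's body (76 mm by 85 mm) begins 54 mm behind the grasp point. The pads swing forward as they close: fully open they stand 13 mm farther back than shut.
Start: joints at [66.979, 26.786, -0.665, 91.828, 0.344, 61.387, -3.226], TCP at [228.21, -608.626, 303.89] pointing down, gripper open.
Joint ranges: [-144.91, 144.91], [-17.63, 115.5], [-89.93, 88.59], [15.96, 139.68], [-74.01, 254.01], [8.47, 105.57], [-167.45, 167.45]. Speed limits (degrees/s): [147.25, 147.25, 180, 180, 180, 180, 180].

### API

Orientations are given as [roll, pitch, yaw] about the fixed x, y, z axes, in that order (R = Rz(yaw) Ry(pitch) Rx(roll)).
In Python, from rig import * gives the robot as it stands.
- The arm moves only by the tool jog_arm, never from a script. Its argument "steps" is a list that holds one entry, the list of rows, each a list of 7 numbers: the turn, a rotation vector about the world's x, y, z in rad, then the shift along the world's x, y, z in m, then the finger opening in m, from 0 to 0.0854. A call has exactly 10 rows; each row is the pose to reach, as a shift and turn from the pose commanded when the call began; what a row does not reach only later rows make up. A row lasts 1/12 s, in which the tool goes at most 41.7 mm and 7.16 degrees, less where a joint would pass 70% of its speed; a pose out of reach is approached as far as the arm can. A call with a gripper value outside its range is refused whole. The fingers move at their own pace and stop on an object; "force" is the grip in N (left out, the last holds). Time passes only in rows, so rows that repeat a pose let the fingers close, or fill a call up. It gives the time, the measured TCP pose, the force and the opening at its end, in the units of the state.
- observe(): the state, without advancing time (a new reading comes with each control period).
- capture(name): name is "side" or "top" or "wrist"; returns a dict with "img" (420x560x3 uint8, blue, green, red), "fx", "fy", "cx", "cy" (pixels), "origin" and "rotation" of the camera in the world. Camera axes: x right, y up, looking along -z (the intrinsics and any distortion apply to the point x, -y, -z); pixel columns grow to the right and rows downward; lengths in mm; the calibration is good to about 2 mm. A picture is of the moment at which its call begins. There is no depth.
- job_done(): hands the job in, once; it reports no verdict.
The state is a dict: "clock": time; "joints": joint angles; "qd": joint speeds; "tau": joint torques, N m; "tcp_pos": TCP position; "ee_rot": TCP orientation; "ft_force": force on the tool from outside, world axes, zero at the start; "moment": the same for the moment, N m; "width": finger opening in mm.
Only numpy, scipy, OpenCV 4.12 (cv2) and the standard library are available. Lean on these libraries where they do the work, as an engineer would, in place of code of your own. Each camera call takes 0.05 s, during which the arm holds its last target. There are 200 camera calls.

### The job

The round aluminium boss is stuck flush in its blue weld nest: pull that nest's red knockout handle up to the top of its stroke, so that the rod underneath pushes the boss up out of the block. Then take the boss and set it down upright in the orange tray, lowering it to the tray floor before letting go. Leave the square brass pad in the other nest where it is.

Things in the scene. Friction and masses are not known exactly. Their poses are not given: they have to be found in the camera images.
- knockout_grip (a point): Centre of the red handle bar of the round-pocket nest: 50 mm long (its x), 14 wide (y), 18 tall, on a 10 mm stem; 105 mm above the table when down, as at the start. Handle and knockout rod are one piece sliding straight up 28 mm to a stop. Pulling takes about 10 N; friction keeps it where it is left. It pushes the boss after 2 mm of free travel. Pocket axis 95 mm away along +x.
- nest_round: Fixed blue block 110 x 110 mm, 77 mm high, that holds the boss; origin under its centre, same yaw as its handle, which stands on its -x side (red bar 95 mm from the centre, 40 mm clear of the block's face). Round pocket in the middle of its top, 32 mm deep. 18 mm wide, 8 mm high feet along its y sides. The other nest is the same, red handle included, with a square pocket.
- boss: Round bright aluminium boss, plain upright cylinder, 50 mm diameter, 32 mm high, dark bore mark on top, about 170 g; origin at the centre of its underside, z up. Starts in the pocket, top flush with the block's top (underside 45 mm above the table), 1.5 mm play all round. With the handle fully up it stands 26 mm proud and can be gripped by its sides.
- tray: Orange open plastic tray on the table, 180 x 180 mm outside, 35 mm high, 4 mm walls and floor, 0.7 kg, empty; origin at the centre of its underside, z up, x and y parallel to its sides.
- pad: Square brass-coloured pad, 44 x 44 x 32 mm, flush in the square pocket of the other nest; origin at the centre of its underside. To be left there.
Things that resemble listed ones, but are neither listed nor needed, are in the scene too. Leave any pink look-alike of the nest_round alone.

How it is judged (in metres and radians):
On the way, in this order (a step that is already met when the one before it is completed fails the run):
1. the knockout handle is pulled up (18 mm or more of its 28 mm) and the rod has raised the boss 12 mm or more (height (world z) of knockout_grip above 0.123 m and height (world z) of boss above 0.057 m), for 0.2 s.
2. the boss is lowered into the tray, its underside within 15 mm of the tray floor, while the fingers still hold it (horizontal distance between boss and tray below 0.09 m and z of boss in the frame of tray below 0.019 m and contact force between the fingers and boss above 0.5 N), for 0.05 s.
At the end, for the whole second after the job is handed in: the boss stands upright (within 10 degrees) and at rest on the floor of the orange tray, anywhere inside its walls, with the tray level; the square pad is still in its nest (moved less than 12 mm) (x of boss in the frame of tray between -0.064 and 0.064 m and y of boss in the frame of tray between -0.064 and 0.064 m and z of boss in the frame of tray below 0.01 m and angle between boss's own z axis and vertical below 0.17 rad and angle between tray's own z axis and vertical below 0.1 rad and linear speed of boss below 0.02 m/s and distance of pad from where it was at the start of the episode below 0.012 m); the robot touches nothing.
It fails at once if the square pad is moved 12 mm or more (knocked out of its nest) (distance of pad from where it was at the start of the episode above 0.012 m).
It also fails if it takes over 54 s, if anything falls off the work surface, if the arm or the gripper's body presses on something with over 40 N, if the wrist force passes 120 N, or if a joint passes its speed limit or range.

## Working session

There is one attempt and no reset: what is moved stays moved. The work goes in short steps, Python scripts to look and compute and a tool call to move; the robot and the scene stay as the last step left them, time stands still between calls to the robot, and variables do not carry over. Pictures are saved under pics/ and viewed, about 8 in all and at most 12, crops included, and the job is handed in when it is done.

Besides the shell and the picture viewer there is one more tool, called after "Call:" by a JSON object that holds its "name" and its "arguments". jog_arm: Moves the arm, as the interface text tells. Its arguments: {"type":"object","properties":{"steps":{"type":"array","items":{"type":"array","items":{"type":"array","items":{"type":"number"}}}},"force":{"type":"number"}},"required":["steps"]}

```bash
mkdir -p pics; ls
python3 - <<'E'
from rig import *
import cv2,pickle
for n in ("top","side"):
    c=capture(n); cv2.imwrite(f"pics/{n}0.png",c["img"]); pickle.dump(c,open(f"{n}0.pkl","wb"))
    print(n,{k:v for k,v in c.items() if k!="img"})
s=observe();print(s["clock"],s["tcp_pos"],s["ee_rot"],s["ft_force"],s["width"])
E
```

```text
pics
top {'fx': 392.1099918434644, 'fy': 392.1099918434644, 'cx': 279.63177792546486, 'cy': 212.47887599587742, 'origin': array([ 263.89712956,   -9.28989533, 1004.74995433]), 'rotation': array([ 13.41839941,   0.34324479, -82.24133184])}
side {'fx': 531.8258339766461, 'fy': 531.8258339766461, 'cx': 276.9545195405411, 'cy': 210.64210159796158, 'origin': array([245.53556219, 867.12503507, 995.90991223]), 'rotation': array([  44.66380751,    1.16877725, -166.1014506 ])}
0.1 [ 228.03904491 -608.26776072  303.01996337] [-1.79906805e+02  7.62405590e-03  2.05535618e+01] [-0.11776219 -0.15432091  0.2646359 ] 85.38931980318299
```

View pics/top0.png

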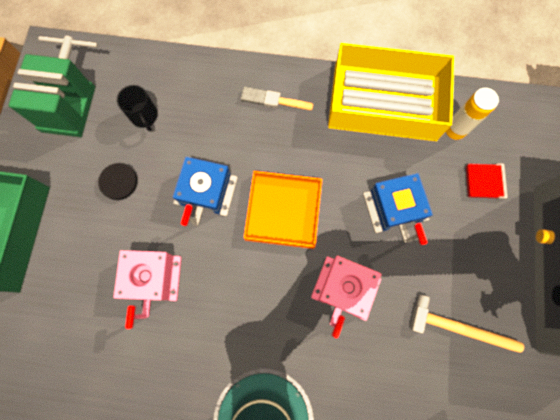

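View pics/side0.png

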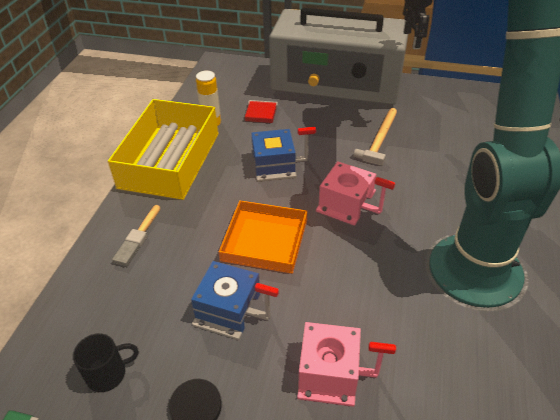

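The top view shows the blue round-boss nest at (201,183) with its red handle at about (187,215). The blue square-pad nest is at (403,200), the orange tray at (284,209), and pink look-alikes at (145,275) and (348,288). In the side view the round nest is at (226,288), its handle at (266,290) and the tray at (265,237). The round nest is the only blue block with a bright round disc. I'll confirm that in enlarged crops.

```bash
python3 - <<'E'
import cv2,numpy as np
t=cv2.imread("pics/top0.png");s=cv2.imread("pics/side0.png")
a=cv2.resize(t[145:245,160:240],None,fx=5,fy=5,interpolation=cv2.INTER_CUBIC)   # 400x500
b=cv2.resize(s[255:355,185:285],None,fx=4,fy=4,interpolation=cv2.INTER_CUBIC)   # 400x400
o=np.zeros((500,800,3),np.uint8);o[:,:400]=a;o[:400,400:]=b
cv2.imwrite("pics/crop1.png",o)
E
cat > h.py <<'E'
import numpy as np,pickle
from scipy.spatial.transform import Rotation as R
from scipy.optimize import least_squares
def ray(c,p):
    d=np.array([(p[0]-c["cx"])/c["fx"],-(p[1]-c["cy"])/c["fy"],-1.])
    return R.from_euler("xyz",c["rotation"],degrees=True).apply(d)
def atz(c,p,z):
    d=ray(c,p);return c["origin"]+d*(z-c["origin"][2])/d[2]
def tri(obs):
    A=0;b=0
    for c,p in obs:
        d=ray(c,p);d/=np.linalg.norm(d);M=np.eye(3)-np.outer(d,d);A=A+M;b=b+M@c["origin"]
    x=np.linalg.solve(A,b)
    return x,[np.linalg.norm(np.cross(x-c["origin"],ray(c,p)/np.linalg.norm(ray(c,p)))) for c,p in obs]
def load(n): return pickle.load(open(n+".pkl","rb"))
E
python3 - <<'E'
from h import *
T,S=load("top0"),load("side0")
for n,p,q in [("boss",(201,182),(226,287)),("handle",(187,215),(266,290)),("tray",(284,209),(265,237))]:
    print(n,*tri([(T,p),(S,q)]))
E
```

```text
boss [535.1664508  231.64008727  70.51114982] [np.float64(0.15263975031641705), np.float64(0.1526397503163809)]
handle [441.82132935 241.73361324 101.64503187] [np.float64(0.5359619405262916), np.float64(0.535961940526104)]
tray [508.42325429  18.66155117   6.53036341] [np.float64(1.42103995320804), np.float64(1.4210399532078444)]
```

View pics/crop1.png

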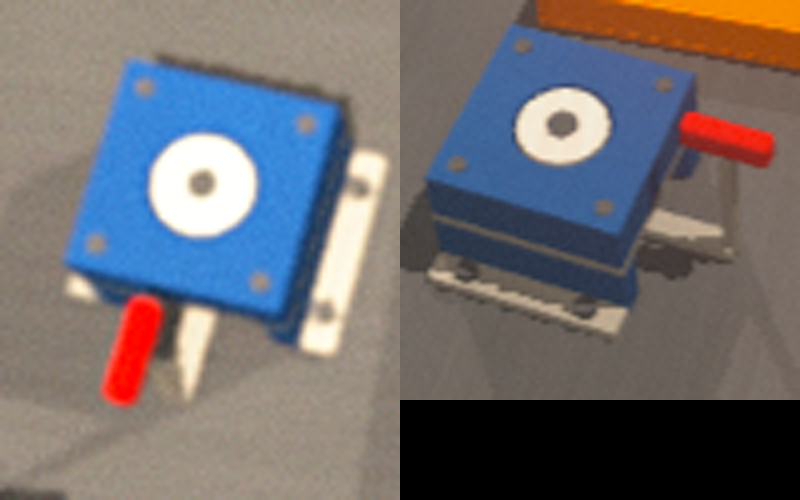

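Run:
```python
from h import *
T,S=load("top0"),load("side0")
ft=lambda p:(p[0]/5+160-.4,p[1]/5+145-.4); fs=lambda p:((p[0]-400)/4+185-.4,p[1]/4+255-.4)
P={"boss":((203,184),(562,124)),"bar":((134,350),(727,139)),"barA":((148,300),(685,126)),"barB":((121,401),(770,151)),
"c1":((130,60),(695,75)),"c2":((348,103),(623,235)),"c3":((283,313),(428,180)),"c4":((68,262),(513,28))}
# match corners: try all cyclic orders
import itertools
for n in ("boss","bar","barA","barB"):
    print(n,*[np.round(v,1) for v in tri([(T,ft(P[n][0])),(S,fs(P[n][1]))])])
tc=[P[f"c{i}"][0] for i in range(1,5)];sc=[P[f"c{i}"][1] for i in range(1,5)]
for k in range(4):
    r=[tri([(T,ft(tc[i])),(S,fs(sc[(i+k)%4]))]) for i in range(4)]
    if max(x[1][0] for x in r)<8:
        X=np.array([x[0] for x in r]);print(k,X.round(1),X.mean(0).round(1))
X=np.array([atz(T,ft(p),77) for p in tc]);print("top z77",X.round(1),X.mean(0))
for a in range(4):
    d=X[(a+1)%4]-X[a];print(np.linalg.norm(d),np.degrees(np.arctan2(d[1],d[0])))
print("boss z77",atz(T,ft((203,184)),77),atz(S,fs((562,124)),77))
print("bar z112",atz(T,ft((134,350)),110),atz(S,fs((727,139)),110))
# tray rim top corners by colour
import cv2
for c,roi in ((T,(235,160,330,260)),(S,(210,195,315,275))):
    h=cv2.cvtColor(c["img"],cv2.COLOR_BGR2HSV);m=cv2.inRange(h,(5,150,90),(20,255,255))
    k=np.zeros_like(m);x0,y0,x1,y1=roi;k[y0:y1,x0:x1]=m[y0:y1,x0:x1]
    q=cv2.findContours(k,0,2)[0];q=max(q,key=cv2.contourArea);r=cv2.minAreaRect(q);print(r)
    B=np.array([atz(c,p,35) for p in cv2.boxPoints(r)]);print(B.round(0),B.mean(0))
```

```text
boss [535.6 232.5  76.1] [0.6 0.6]
bar [441.3 242.3 105.1] [0. 0.]
barA [465.1 240.  106.2] [0.8 0.8]
barB [417.4 244.  104.1] [0.8 0.8]
2 [[594.9 281.5  74.1]
 [587.7 169.4  68.3]
 [476.1 182.3  73. ]
 [485.7 291.4  74.9]] [536.1 231.1  72.6]
top z77 [[594.3 280.7  77. ]
 [586.3 167.8  77. ]
 [474.9 181.5  77. ]
 [486.3 290.8  77. ]] [535.44903612 230.19937225  77.        ]
113.13981876161175 -94.0757962572511
112.22571518468331 173.02684221260716
109.97720519271128 84.06298781359659
108.53804720307012 -5.3703018621003995
boss z77 [534.71177029 232.23479143  77.        ] [535.98428556 233.03601159  77.        ]
bar z112 [440.39342738 240.94905123 110.        ] [440.24730133 245.77815081 110.        ]
((283.2279968261719, 208.93026733398438), (73.31053161621094, 71.56735229492188), 6.952957630157471)
[[410. 110.  35.]
 [598. 117.  35.]
 [599. -74.  35.]
 [412. -73.  35.]] [504.81497126  20.21226192  35.        ]
((262.2567443847656, 235.45945739746094), (82.1994857788086, 64.93759155273438), 9.462322235107422)
[[591. 140.  35.]
 [632. -71.  35.]
 [416. -69.  35.]
 [399. 137.  35.]] [509.49545471  34.05649256  35.        ]
```

Triangulated heights agree with the text: boss top 76 against 77, bar 105 against 105, and boss-to-bar distance 95. Nest yaw is about -5.7°. I'll move towards the handle now.

Call:
{"name": "jog_arm", "arguments": {"steps": [[[0,0,0.12,0.023,0.0327,0,0.085],[0,0,0.24,0.046,0.0654,0,0.085],[0,0,0.36,0.069,0.0981,0,0.085],[0,0,0.48,0.092,0.1308,0,0.085],[0,0,0.6,0.115,0.1635,0,0.085],[0,0,0.72,0.138,0.1962,0,0.085],[0,0,0.84,0.161,0.2289,0,0.085],[0,0,0.96,0.184,0.2616,0,0.085],[0,0,1.08,0.207,0.2943,0,0.085],[0,0,1.2,0.23,0.327,0,0.085]]], "force": 60}}

```text
clock: 0.93
tcp_pos: [458.7, -279.9, 303.8]
ee_rot: [-180.0, 0.0, 89.6]
ft_force: [-0.1, -0.4, 0.1]
width: 84.9
```

Call:
{"name": "jog_arm", "arguments": {"steps": [[[0,0,0.12,0.005,0.039,0,0.085],[0,0,0.24,0.01,0.078,0,0.085],[0,0,0.36,0.015,0.117,0,0.085],[0,0,0.48,0.02,0.156,0,0.085],[0,0,0.6,0.025,0.195,0,0.085],[0,0,0.72,0.02,0.234,0,0.085],[0,0,0.84,0.015,0.273,0,0.085],[0,0,0.96,0.01,0.312,0,0.085],[0,0,1.08,0.005,0.351,0,0.085],[0,0,1.2,0.0,0.39,0,0.085]]]}}

```text
clock: 1.77
tcp_pos: [457.4, 109.9, 303.9]
ee_rot: [-180.0, 0.0, 158.4]
ft_force: [1.8, 0.5, -1.4]
width: 84.8
```

Call:
{"name": "jog_arm", "arguments": {"steps": [[[0,0,0.05,-0.002,0.03,-0.005,0.085],[0,0,0.1,-0.006,0.06,-0.015,0.085],[0,0,0.15,-0.01,0.085,-0.025,0.085],[0,0,0.2,-0.013,0.105,-0.035,0.085],[0,0,0.25,-0.015,0.12,-0.042,0.085],[0,0,0.28,-0.017,0.13,-0.045,0.085],[0,0,0.28,-0.017,0.134,-0.045,0.085],[0,0,0.28,-0.017,0.134,-0.045,0.085],[0,0,0.28,-0.017,0.134,-0.045,0.085],[0,0,0.28,-0.017,0.134,-0.045,0.085]]]}}

```text
clock: 2.6
tcp_pos: [441.8, 241.3, 259.2]
ee_rot: [-180.0, 0.1, 174.0]
ft_force: [0.0, -0.9, 0.2]
width: 85.1
```

Run:
```python
from rig import *
import cv2,pickle
c=capture("wrist"); cv2.imwrite("pics/w1.png",c["img"]); pickle.dump(c,open("w1.pkl","wb"))
print({k:v for k,v in c.items() if k!="img"})
s=observe();print(s["clock"],s["tcp_pos"],s["ee_rot"],s["ft_force"],s["joints"])
```

```text
{'fx': 317.9696523841851, 'fy': 317.9696523841851, 'cx': 284.07588280443355, 'cy': 210.15429029876375, 'origin': array([362.73341709, 249.66340346, 328.1410675 ]), 'rotation': array([-18.15494191,   0.09535685,  83.97801787])}
2.65 [441.80127741 241.31704238 259.25370736] [-1.79974474e+02  5.79855709e-02  1.73973604e+02] [-0.67262986  0.61830842  0.56221076] [  7.87919068  24.22875222 -49.24727914 112.13940081  22.76301844
  53.70625342  31.29144944]
```

View pics/w1.png

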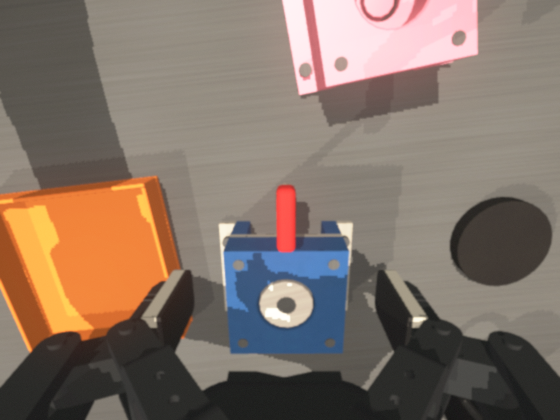

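The wrist view shows the bar at (286,218), running from (286,187) to (286,250). The boss is at (287,303), the tray on the left around (85,260), and the fingers are symmetric about column 285.

Run:
```python
from h import *
T,S,W=load("top0"),load("side0"),load("w1")
for p in ((286,187),(286,250),(286,218)): print("bar z114",atz(W,p,114).round(1))
print("boss",atz(W,(287,303),77).round(1))
a,b=atz(W,(229,353),77),atz(W,(344,353),77);print(a.round(1),b.round(1))
print("yaw edge",np.degrees(np.arctan2(*(a-b)[1::-1]))+90)
print("boss3",*tri([(T,(200.2,181.4)),(S,(225.1,285.6)),(W,(287,303))]))
print("bar3",*tri([(T,(186.4,214.6)),(S,(266.4,289.4)),(W,(286,218))]))
for p in ((157,177),(181,265),(0,193)): print("tray rim",atz(W,p,35).round(1))
```

```text
bar z114 [415.9 245.  114. ]
bar z114 [463.5 240.1 114. ]
bar z114 [438.5 242.7 114. ]
boss [534.2 233.9  77. ]
[584.8 171.8  77. ] [596.4 283.3  77. ]
yaw edge -5.935072245547275
boss3 [535.47768    232.98384653  75.87435594] [np.float64(0.588691147692986), np.float64(0.9434159876592572), np.float64(0.8977331259329571)]
bar3 [441.40707776 242.37677331 105.11011144] [np.float64(0.07346844981147563), np.float64(0.21458946613197327), np.float64(0.2639898414199823)]
tray rim [413.3 123.9  35. ]
tray rim [506.3 127.4  35. ]
tray rim [412.8 -28.9  35. ]
```

Call:
{"name": "jog_arm", "arguments": {"steps": [[[0,0,0,0,0.0,-0.02,0.06],[0,0,0,0,0.0,-0.045,0.06],[0,0,0,0,0.0,-0.07,0.06],[0,0,0,0,0,-0.09,0.06],[0,0,0,0,0,-0.1,0.05],[0,0,0,0,0,-0.1,0.03],[0,0,0,0,0,-0.1,0.005],[0,0,0,0,0,-0.1,0.005],[0,0,0,0,0,-0.1,0.005],[0,0,0,0,0,-0.1,0.005]]], "force": 60}}

```text
clock: 3.48
tcp_pos: [441.9, 242.4, 160.2]
ee_rot: [180.0, 0.1, 174.1]
ft_force: [-1.4, -1.0, 6.9]
width: 13.0
```

Call:
{"name": "jog_arm", "arguments": {"steps": [[[0,0,0,0,0,0.003,0.005],[0,0,0,0,0,0.006,0.005],[0,0,0,0,0,0.009,0.005],[0,0,0,0,0,0.012,0.005],[0,0,0,0,0,0.015,0.005],[0,0,0,0,0,0.018,0.005],[0,0,0,0,0,0.021,0.005],[0,0,0,0,0,0.024,0.005],[0,0,0,0,0,0.026,0.005],[0,0,0,0,0,0.027,0.005]]]}}

```text
clock: 4.32
tcp_pos: [441.9, 242.4, 186.1]
ee_rot: [179.9, 0.1, 174.1]
ft_force: [5.1, 2.2, -9.2]
width: 12.5
```

Pulling smoothly at about 9 N. I'll finish the stroke gently to the stop.

Call:
{"name": "jog_arm", "arguments": {"steps": [[[0,0,0,0,0,0.001,0.005],[0,0,0,0,0,0.002,0.005],[0,0,0,0,0,0.003,0.005],[0,0,0,0,0,0.003,0.005],[0,0,0,0,0,0.003,0.005],[0,0,0,0,0,0.003,0.005],[0,0,0,0,0,0.003,0.005],[0,0,0,0,0,0.003,0.005],[0,0,0,0,0,0.003,0.005],[0,0,0,0,0,0.003,0.005]]]}}

```text
clock: 5.15
tcp_pos: [441.9, 242.3, 188.4]
ee_rot: [179.9, 0.0, 174.1]
ft_force: [7.8, 1.6, -13.2]
width: 12.8
```

Call:
{"name": "jog_arm", "arguments": {"steps": [[[0,0,0,0,0,-0.001,0.06],[0,0,0,0,0,-0.001,0.06],[0,0,0,0,0,-0.001,0.06],[0,0,0,0,0,-0.001,0.06],[0,0,0,0,0,-0.001,0.06],[0,0,0,0,0,0.01,0.085],[0,0,0,0,0,0.03,0.085],[0,0,0,0,0,0.05,0.085],[0,0,0,0,0,0.07,0.085],[0,0,0,0,0,0.07,0.085]]]}}

```text
clock: 5.98
tcp_pos: [442.5, 243.9, 263.1]
ee_rot: [179.8, 0.3, 174.1]
ft_force: [0.3, 0.5, -0.6]
width: 84.9
```

Run:
```python
from rig import *
import cv2,pickle,numpy as np
I=[]
for n in ("wrist","side"):
    c=capture(n); pickle.dump(c,open(f"{n}2.pkl","wb")); I.append(c["img"])
o=np.zeros((420,800,3),np.uint8);o[:,:400]=I[0][:,100:500]
o[:400,400:]=cv2.resize(I[1][230:330,185:285],None,fx=4,fy=4,interpolation=cv2.INTER_CUBIC)
cv2.imwrite("pics/w2.png",o)
s=observe();print(s["clock"],s["tcp_pos"],s["ee_rot"],s["ft_force"],s["width"])
```

```text
6.0833 [441.49000532 242.42380452 259.97041628] [1.79974074e+02 1.20354093e-01 1.74089443e+02] [ 0.37428371  1.10636554 -1.68155384] 85.10724282358545
```

View pics/w2.png

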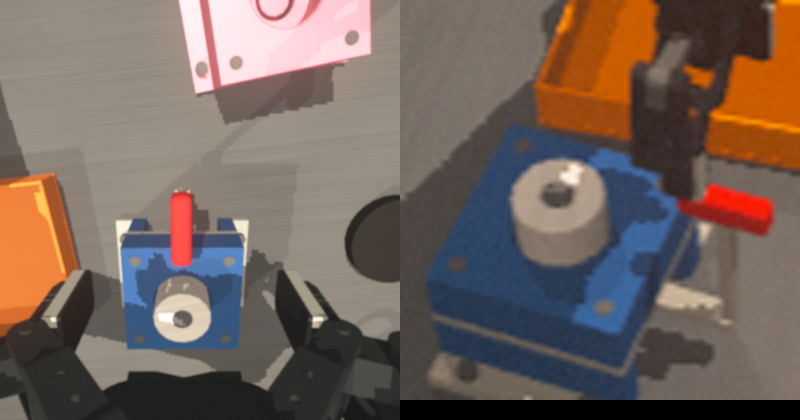

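The boss now stands proud of the block, with its bore at wrist (282,319) and side (223.9,277.6). The red handle stayed up. I'll measure the boss and the tray.

Run:
```python
from h import *
import cv2
W,S,T=load("wrist2"),load("side2"),load("top0")
print(*tri([(W,(282.5,319)),(S,(223.9,277.6))]), atz(W,(282,318),103),atz(S,(223.9,277.6),103))
# tray: fit pose to rim corners picked: enlarged tray crop from the initial top and side views
a=cv2.resize(T["img"][160:260,235:335],None,fx=4,fy=4,interpolation=cv2.INTER_CUBIC)
b=cv2.resize(load("side0")["img"][190:290,210:310],None,fx=4,fy=4,interpolation=cv2.INTER_CUBIC)
cv2.imwrite("pics/tray.png",np.hstack([a,b]))
```

```text
[535.80708072 233.0578079  104.42921483] [np.float64(0.39846331613229163), np.float64(0.3984633161323634)] [535.39387064 232.82692275 103.        ] [536.61812691 231.69541485 103.        ]
```

View pics/tray.png

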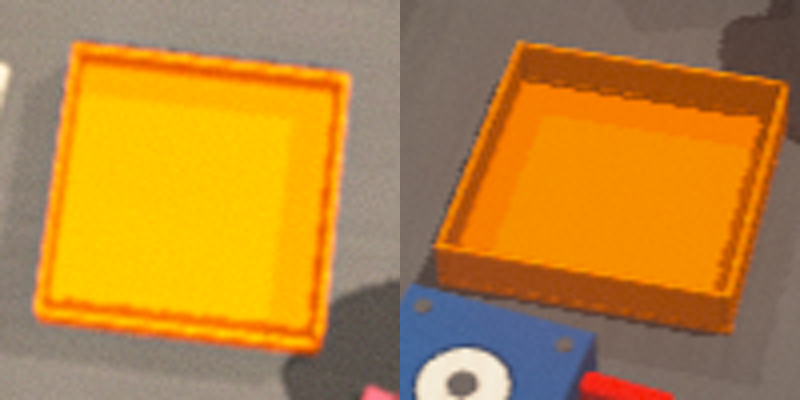

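Call:
{"name": "jog_arm", "arguments": {"steps": [[[0,0,0,0.02,-0.002,0,0.085],[0,0,0,0.05,-0.005,0,0.085],[0,0,0,0.08,-0.008,0,0.085],[0,0,0,0.0945,-0.0096,0,0.085],[0,0,0,0.0945,-0.0096,-0.01,0.085],[0,0,0,0.0945,-0.0096,-0.03,0.085],[0,0,0,0.0945,-0.0096,-0.05,0.085],[0,0,0,0.0945,-0.0096,-0.07,0.085],[0,0,0,0.0945,-0.0096,-0.085,0.085],[0,0,0,0.0945,-0.0096,-0.095,0.085]]]}}

```text
clock: 6.92
tcp_pos: [533.8, 232.4, 161.2]
ee_rot: [-179.9, -0.2, 174.2]
ft_force: [-0.2, -0.1, 0.2]
width: 85.0
```

Call:
{"name": "jog_arm", "arguments": {"steps": [[[0,0,0,0,0,-0.004,0.085],[0,0,0,0,0,-0.008,0.085],[0,0,0,0,0,-0.011,0.075],[0,0,0,0,0,-0.011,0.06],[0,0,0,0,0,-0.011,0.05],[0,0,0,0,0,-0.011,0.04],[0,0,0,0,0,-0.011,0.04],[0,0,0,0,0,-0.011,0.04],[0,0,0,0,0,-0.011,0.04],[0,0,0,0,0,-0.011,0.04]]], "force": 50}}

```text
clock: 7.75
tcp_pos: [536.0, 232.9, 153.4]
ee_rot: [180.0, 0.1, 174.1]
ft_force: [0.4, 0.2, 2.6]
width: 47.9
```

Run:
```python
from h import *
T,S=load("top0"),load("side0")
tp=[(73,42),(350,72),(322,353),(36,320)];sp=[(437,248),(518,42),(788,88),(732,298)]
X=[]
for a,b in zip(tp,sp):
    x,e=tri([(T,(a[0]/4+235-.4,a[1]/4+160-.4)),(S,((b[0]-400)/4+210-.4,b[1]/4+190-.4))]);X.append(x);print(x.round(1),round(e[0],1))
print(np.mean(X,0))
```

```text
[595.  112.3  35. ] 0.7
[599.7 -69.2  31.8] 0.6
[418.2 -72.5  25.4] 2.2
[414.  108.1  32. ] 2.3
[506.72225412  19.67741959  31.05435383]
```

Tray centre is (507,19.5) and its rim measures 181 mm, as it should. The grip width fits the 50 mm boss. Lifting.

Call:
{"name": "jog_arm", "arguments": {"steps": [[[0,0,0,0,0,0.003,0.04],[0,0,0,0,0,0.008,0.04],[0,0,0,0,0,0.014,0.04],[0,0,0,0,0,0.022,0.04],[0,0,0,0,0,0.032,0.04],[0,0,0,0,0,0.042,0.04],[0,0,0,0,0,0.052,0.04],[0,0,0,0,0,0.058,0.04],[0,0,0,0,0,0.06,0.04],[0,0,0,0,0,0.06,0.04]]]}}

```text
clock: 8.58
tcp_pos: [536.0, 232.8, 213.7]
ee_rot: [180.0, 0.1, 174.1]
ft_force: [0.7, -1.0, -2.9]
width: 47.9
```

Run:
```python
from rig import *
import cv2,pickle,numpy as np
I=[]
for n in ("wrist","side"):
    c=capture(n); pickle.dump(c,open(f"{n}3.pkl","wb")); I.append(c["img"])
o=np.zeros((420,800,3),np.uint8);o[:,:400]=I[0][:,100:500]
o[:400,400:]=cv2.resize(I[1][200:333,165:298],(400,400),interpolation=cv2.INTER_CUBIC)
cv2.imwrite("pics/w3.png",o)
s=observe();print(s["clock"],s["tcp_pos"],s["ft_force"],s["width"])
```

```text
8.6833 [535.55645416 232.51449103 212.65377165] [ 0.29039159  0.13205867 -1.81690985] 47.88723620443395
```

View pics/w3.png

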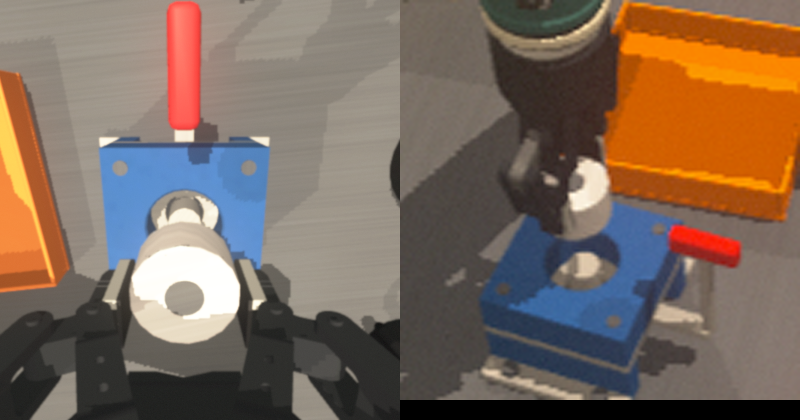

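The boss is held upright between the fingers, clear of the empty pocket. The handle is still up, and the boss weight of about 1.8 N shows in the wrist force.

Call:
{"name": "jog_arm", "arguments": {"steps": [[[0,0,0,-0.002,-0.013,0,0.04],[0,0,0,-0.005,-0.04,0,0.04],[0,0,0,-0.009,-0.07,0,0.04],[0,0,0,-0.014,-0.1,0,0.04],[0,0,0,-0.018,-0.13,0,0.04],[0,0,0,-0.022,-0.16,0,0.04],[0,0,0,-0.025,-0.185,0,0.04],[0,0,0,-0.028,-0.203,0,0.04],[0,0,0,-0.029,-0.213,0,0.04],[0,0,0,-0.029,-0.213,0,0.04]]]}}

```text
clock: 9.52
tcp_pos: [506.4, 17.3, 212.3]
ee_rot: [-179.9, -0.1, 173.9]
ft_force: [-0.7, -0.7, -1.3]
width: 48.0
```

Call:
{"name": "jog_arm", "arguments": {"steps": [[[0,0,0,0,0,-0.01,0.04],[0,0,0,0,0,-0.025,0.04],[0,0,0,0,0,-0.04,0.04],[0,0,0,0,0,-0.055,0.04],[0,0,0,0,0,-0.07,0.04],[0,0,0,0,0,-0.085,0.04],[0,0,0,0,0,-0.1,0.04],[0,0,0,0,0,-0.11,0.04],[0,0,0,0,0,-0.116,0.04],[0,0,0,0,0,-0.118,0.04]]]}}

```text
clock: 10.35
tcp_pos: [506.3, 21.1, 93.7]
ee_rot: [180.0, -0.1, 174.2]
ft_force: [-0.9, 0.0, -1.4]
width: 48.2
```

Now a slow last stretch, watching for contact.

Call:
{"name": "jog_arm", "arguments": {"steps": [[[0,0,0,0,0,-0.001,0.04],[0,0,0,0,0,-0.002,0.04],[0,0,0,0,0,-0.003,0.04],[0,0,0,0,0,-0.004,0.04],[0,0,0,0,0,-0.005,0.04],[0,0,0,0,0,-0.006,0.04],[0,0,0,0,0,-0.007,0.04],[0,0,0,0,0,-0.008,0.04],[0,0,0,0,0,-0.008,0.04],[0,0,0,0,0,-0.008,0.04]]]}}

```text
clock: 11.18
tcp_pos: [506.8, 19.7, 87.0]
ee_rot: [-180.0, 0.0, 174.1]
ft_force: [-0.5, -0.2, -0.5]
width: 48.4
```

Call:
{"name": "jog_arm", "arguments": {"steps": [[[0,0,0,0,0,-0.0005,0.04],[0,0,0,0,0,-0.001,0.04],[0,0,0,0,0,-0.0015,0.04],[0,0,0,0,0,-0.002,0.04],[0,0,0,0,0,-0.002,0.04],[0,0,0,0,0,-0.002,0.04],[0,0,0,0,0,-0.002,0.04],[0,0,0,0,0,-0.002,0.04],[0,0,0,0,0,-0.002,0.04],[0,0,0,0,0,-0.002,0.04]]]}}

```text
clock: 12.02
tcp_pos: [506.7, 19.9, 86.8]
ee_rot: [-179.9, 0.0, 174.1]
ft_force: [-7.5, -1.8, 21.6]
width: 47.8
```

The boss has reached the tray floor. I'll ease off, release and rise.

Call:
{"name": "jog_arm", "arguments": {"steps": [[[0,0,0,0,0,0.001,0.04],[0,0,0,0,0,0.0015,0.04],[0,0,0,0,0,0.0015,0.06],[0,0,0,0,0,0.0015,0.075],[0,0,0,0,0,0.0015,0.08],[0,0,0,0,0,0.0015,0.08],[0,0,0,0,0,0.015,0.08],[0,0,0,0,0,0.045,0.08],[0,0,0,0,0,0.08,0.08],[0,0,0,0,0,0.12,0.08]]]}}

```text
clock: 12.85
tcp_pos: [505.7, 20.1, 205.9]
ee_rot: [180.0, -0.2, 174.2]
ft_force: [1.9, -1.6, -0.7]
width: 80.1
```

Call:
{"name": "jog_arm", "arguments": {"steps": [[[0,0,0,0,0,0.03,0.08],[0,0,0,0,0,0.05,0.08],[0,0,0,0,0,0.06,0.08],[0,0,0,0,0,0.06,0.08],[0,0,0,0,0,0.06,0.08],[0,0,0,0,0,0.06,0.08],[0,0,0,0,0,0.06,0.08],[0,0,0,0,0,0.06,0.08],[0,0,0,0,0,0.06,0.08],[0,0,0,0,0,0.06,0.08]]]}}

```text
clock: 13.68
tcp_pos: [506.5, 19.9, 264.3]
ee_rot: [180.0, -0.1, 174.1]
ft_force: [-0.3, 0.3, -0.5]
width: 79.9
```

Run:
```python
from rig import *
import cv2,pickle,numpy as np
I=[]
for n in ("wrist","side"):
    c=capture(n); pickle.dump(c,open(f"{n}4.pkl","wb")); I.append(c["img"])
o=np.zeros((420,800,3),np.uint8);o[:,:400]=I[0][:,100:500]
o[:,400:]=I[1][:,100:500]
cv2.imwrite("pics/w4.png",o)
s=observe();print(s["clock"],s["tcp_pos"],s["ft_force"],s["width"])
```

```text
13.7833 [506.63905785  19.88258986 264.58473994] [-0.40878679  0.2798578   0.33427208] 80.03623767844245
```

View pics/w4.png

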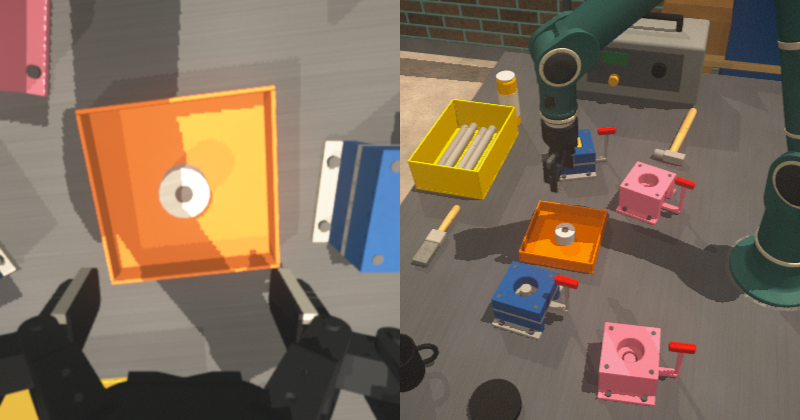

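The boss stands upright in the middle of the tray, at wrist (284,193) and side (665,232). The tray is level, the square pad's nest looks undisturbed, and the gripper is well clear. Handing in.

```bash
python3 -c "
from rig import *
print(job_done())"
```

```text
the job is handed in; nothing more can be done
None
```

The boss is out of its nest and standing upright in the middle of the orange tray. I handed the job in at about 13.8 s of the 54 s allowed; no verdict is reported.

- **Handle:** I pulled the red handle of the round-pocket nest up about 28 mm, to its stop. The boss top then measured 104 mm above the table, against 103 mm expected.
- **Placing:** I lowered the boss while still gripping it until it pressed on the tray floor with about 22 N, then eased off, let go and rose clear.
- **Last pictures:** They show the boss upright near the tray centre, the tray level and nothing touching the robot. The square pad was partly hidden behind the gripper; I never went near its nest, but I did not measure its position afterwards.
- **Small disagreements:** The gripper read about 48 mm on the 50 mm boss and 13 mm on the 14 mm bar. The tray rim measured 31 mm high instead of 35 mm, and a wrist view put one rim corner about 12–16 mm from the other views. I took this as a picking error and used the other views for the tray centre.

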